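# Nip a bound report in the desk press

### The job

A freshly bound report lies in the desk press. Pick up the loose crank, set its socket on the square end of the press spindle and slide it fully home without forcing it, then wind it clockwise (seen from above) until the plate is firmly tight on the report, but do not over-tighten and crush it. Let go and leave the crank sitting fully home on the spindle; do not disturb the router, the stapler or the mug, and do not push on the plate or the spindle with the hand.

Things in the scene. Friction and masses are not known exactly. Their poses are not given: they have to be found in the camera images.
- press: Grey binding press bolted to the desk. Origin: centre of the bed's underside, on the desk, below the upright spindle's axis; z up. Bed 200 (x) by 300 (y) by 22 mm thick; two 24 mm steel pillars at y = +-126 mm; crossbeam 52 (x) by 300 (y) mm, from 140 to 172 mm above the desk, with a low brass nut on it up to 178 mm, through which the spindle passes
- platen: Press plate, aluminium, 150 (x) by 210 (y) by 16 mm, level, under the crossbeam. Origin: centre of its underside, on the spindle axis. It starts 23 to 45 mm above the report and does not turn. Winding the spindle clockwise (from above) lowers plate, spindle and fitted crank together, 20 mm per turn. Free winding down takes 2 to 4 N at the crank's knob; the thread holds when let go
- foot: Round steel foot of the spindle, 44 mm in diameter and 12 mm high, on top of the plate; it carries the upright spindle above it and, on stiff springs below it, the plate. Origin: centre of its underside, 17 mm above the plate's underside
- spindle_seat (a point): On the spindle's axis on top of its round 34 mm collar, the crank's seat; 131.5 mm above the plate's underside. Rises and sinks with the plate. From here up stands the steel square, 18 mm across flats, 24 mm high, its top 4 mm tapered to 14.5 mm. This point does NOT turn with the spindle (its axes are the press's): how the square is turned differs at every start; see it or feel for it
- spindle_top (a point): Top of the spindle, 29 mm above spindle_seat (not turning either). The square ends 5 mm below this point; above it is a round pilot, 13 mm in diameter, its top edge chamfered, which a socket drops over at any angle. The spindle takes 0.18 N m to turn, so a crank felt round lightly on top of the square does not turn it
- crank: Loose steel crank, about 0.4 kg, flat on the desk left or right of the press. Origin: on the socket's axis at the underside; x along the arm to the knob, z up. Boss 36 by 36 mm outside, 36 mm high, with a square hole 20 mm across flats right through; all sides along x and y. Arm 24 mm wide, 10 mm thick, level with the underside, out to x = 107 mm. Centre of mass at x = 33 mm
- knob_mid (a point): Middle of the crank's black upright knob, at x = 90 mm, 40 mm above the crank's underside. A round grip, 24 mm in diameter, from 13 to 67 mm above the underside; it spins freely on its pin, so the hand that holds it need not turn while winding
- report: Bound report, hard covers, 145 by 205 mm, roughly 35 mm thick (give or take 3 mm), 0.8 kg, loose on the press's bed under the plate. Origin: centre of its underside. Stiff: once the plate bears on it the pull grows by 1.5 to 2.5 N per 0.1 rad. Firmly tight: 6 to 9 N at the knob while it turns, or 2 to 6 N still to hold when the hand stops; beyond that it is crushed
- router: Black router with two upright antennas, 130 by 190 mm, 195 mm high with the antennas; bystander. Origin: centre of underside
- stapler: Black desk stapler, 150 by 36 by 55 mm, on the other side of the press from the crank; bystander. Origin: centre of underside
- mug: White mug, 82 mm across, 95 mm high; bystander. Origin: centre of underside
Things that resemble listed ones, but are neither listed nor needed, are in the scene too. What is shaped like the crank but orange or turquoise is not meant.

How it is judged (in metres and radians):
On the way, in this order (a step that is already met when the one before it is completed fails the run):
1. the crank sits fully home and level on the spindle's square (z of crank in the frame of spindle_seat below 0.004 m and horizontal distance between crank and spindle_seat below 0.004 m and angle between crank's own z axis and vertical below 0.12 rad), for 0.2 s.
2. with the crank on the square the spindle has been wound down a full turn (20 mm) or more (distance of platen from where it was at the start of the episode above 0.02 m and z of crank in the frame of spindle_seat below 0.008 m and horizontal distance between crank and spindle_seat below 0.006 m), for 0.1 s.
At the end, for the whole second after the job is handed in: The plate presses on the report with more than 30 N and stays so after the hand has let go; the crank sits on the spindle's square, its underside within 4 mm of the collar and its axis within 4 mm of the spindle's, tilted less than 0.12 rad, and all is at rest (all of step 1 and contact force between platen and report above 30 N and angular speed of crank below 0.2 rad/s and linear speed of platen below 0.005 m/s); the robot touches nothing.
It fails at once if the crank is forced: pressed on the spindle with more than 25 N while it is not yet within 6 mm of home (contact force between crank and foot above 25 N and z of crank in the frame of spindle_seat above 0.006 m).
It fails at once if over-tightened: the plate presses on the report with more than 280 N (contact force between platen and report above 280 N).
It fails at once if the hand or arm pushes on the plate, its foot or the spindle itself with more than 5 N (contact force between any of the fingers, the arm and foot above 5 N).
It fails at once if the router, the stapler or the mug is moved by more than 20 mm (distance of any of router, stapler, mug from where it was at the start of the episode above 0.02 m).
It also fails if it takes over 72 s, if anything falls off the work surface, if the arm or the gripper's body presses on something with over 40 N, if the wrist force passes 120 N, or if a joint passes its speed limit or range.

### The arm

A 6-joint arm with a two-finger parallel gripper is mounted at the origin on the work surface. World frame = base frame: x ahead of the robot, y to its left, z up, the work surface at z = 0. Lengths are in mm, angles in rad, forces in N, time in s.
With the tool pointing down it reaches from about 275 to 1000 mm from the base axis. Payload 8.4 kg.
Tool frame: the origin (TCP) lies at the very end of the fingers, on their centre line; the grasp point (between the pads) lies 19 mm behind it; z points along the fingers, y is the line along which they close (so a half turn about z gives the same grasp; the last joint's range is limited). The gripper opens to 85 mm and grips with 20 to 120 N. Pads are 22 mm wide; open, the fingers measure 114 mm over their backs; the gripper's body (76 mm by 85 mm) begins 54 mm behind the grasp point. The pads swing forward as they close: fully open they stand 13 mm farther back than shut.
Start: joints at [-1.126, 0.353, 1.633, -0, 1.155, -0.002], TCP at [270.05, -563.65, 231.281] pointing down, gripper open.
Joint ranges: [-2.63, 2.63], [-0.92, 2.1], [0.06, 2.66], [-1.3, 4.44], [0, 2.69], [-3.02, 3.02]. Speed limits (rad/s): [2.22, 2.22, 2.79, 3.14, 3.14, 3.14].

### API

Orientations are given as [roll, pitch, yaw] about the fixed x, y, z axes, in that order (R = Rz(yaw) Ry(pitch) Rx(roll)).
In Python, from rig import sensors, grab_frame, camera_params, order gives the robot as it stands. The module is installed in compiled form; this text tells all that it offers.
- The arm moves only by the tool move_arm, never from a script. Its argument "motion" is a list of rows, each a list of 7 numbers: the turn, a rotation vector about the tool's x, y, z in fractions of the full range, 1 being 2 pi rad, then the shift along the tool's x, y, z in parts of the range, where 1.0 means 80 cm, then the finger opening in m, from 0 to 0.0854. A call has 1 to 8 rows; each row is the pose to reach, as a shift and turn from the pose commanded when the call began, along the tool's axes at that moment; what a row does not reach only later rows make up. A row lasts 1/8 s, in which the tool goes at most 62.5 mm and 10.7 degrees, less where a joint would pass 70% of its speed; a pose out of reach is approached as far as the arm can. A call with a gripper value outside its range is refused whole. The fingers move at their own pace and stop on an object; "grip_force" is the grip in N (left out, the last holds). Time passes only in rows, so rows that repeat a pose let the fingers close. It gives the time, the measured TCP pose, the force, the opening and the grip force at its end, in the units of the state.
- sensors.sense(): the state, without advancing time (a new reading comes with each control period).
- grab_frame(name): name is "scene" or "top" or "wrist"; returns (picture, depth): 480x640x3 uint8, red, green, blue; 480x640 float32, mm along the optical axis (not along the pixel's ray), 0 where there is no reading.
- camera_params(name): a dict with "camera_matrix" (3x3 intrinsics, pixels), "world_from_camera" (4x4, takes a point from camera to world coordinates). Camera axes: x right, y down, z forward; pixel columns grow to the right and rows downward; lengths in mm; the calibration is good to about 2 mm. A picture is of the moment at which its call begins: read the wrist's pose just before it. camera_params takes no time and is no camera call; for the wrist camera it gives the pose at the moment of the call.
- order.sign_off(): hands the job in; it is judged then, once.
The state is a dict: "clock": time; "qpos": joint angles; "qvel": joint speeds; "joint_efforts": joint torques, N m; "eef_pos": TCP position; "tcp_rot": TCP orientation; "contact_force": force on the tool from outside, world axes, zero at the start; "wrist_torque": the same for the moment, N m; "opening": opening from 0.0 (shut) to 1.0 (fully open); "grasp_force": force on a finger pad.
Only numpy, scipy, OpenCV 4.12 (cv2) and the standard library are available. Lean on these libraries where they do the work, as an engineer would, in place of code of your own. Each camera call takes 0.05 s, during which the arm holds its last target. There are 200 camera calls.

## Working session

There is one attempt and no reset: what is moved stays moved. The work goes in short steps, Python scripts to look and compute and a tool call to move; the robot and the scene stay as the last step left them, time stands still between calls to the robot, and variables do not carry over. Pictures are saved under pics/ and viewed, at most 10 in all, crops included, and the job is handed in when it is done.

Besides the shell and the picture viewer there is one more tool, called by a JSON object that holds its "name" and its "arguments". move_arm: Moves the arm, as the interface text tells. Its arguments: {"type":"object","properties":{"motion":{"type":"array","items":{"type":"array","items":{"type":"number"}}},"grip_force":{"type":"number"}},"required":["motion"]}

```bash
mkdir -p pics
python3 - <<'E'
from rig import sensors, grab_frame, camera_params
import cv2,numpy as np
print(sensors.sense())
for n in ("scene","top"):
    p,d=grab_frame(n); cv2.imwrite(f"pics/{n}0.png",p[:,:,::-1]); np.savez(f"{n}0.npz",p=p,d=d)
    c=camera_params(n); print(n,c["camera_matrix"],np.round(c["world_from_camera"],4))
E
```

```text
{'clock': 0.0, 'qpos': array([-1.12639919e+00,  3.53666307e-01,  1.63414034e+00, -6.14820184e-06,
        1.15521619e+00, -2.41118288e-03]), 'qvel': array([ 0.00061045, -0.00074528, -0.00082263, -0.00062967,  0.00037503,
       -0.00313174]), 'joint_efforts': array([ 3.42553474e-03, -6.05252266e+01, -3.42072916e+01, -1.12062389e-05,
        9.20211605e-03, -7.88765448e-06]), 'eef_pos': array([ 269.83862786, -563.20875969,  230.54769318]), 'tcp_rot': array([-3.14016246e+00,  2.17287910e-06,  4.46810803e-01]), 'contact_force': array([-0.04213695,  0.21274657,  0.1965    ]), 'wrist_torque': array([-0.02514489, -0.0488481 ,  0.01290415]), 'grasp_force': 0.0, 'opening': 1.0003593404070064}
scene [[444.20519219   0.         315.84652524]
 [  0.         444.20519219 237.62414298]
 [  0.           0.           1.        ]] [[-5.0100000e-01  5.2720000e-01 -6.8630000e-01  1.1496556e+03]
 [ 8.6540000e-01  2.9650000e-01 -4.0400000e-01  3.4799630e+02]
 [-9.5000000e-03 -7.9630000e-01 -6.0480000e-01  7.1647710e+02]
 [ 0.0000000e+00  0.0000000e+00  0.0000000e+00  1.0000000e+00]]
top [[596.73606468   0.         323.10618131]
 [  0.         596.73606468 229.02693343]
 [  0.           0.           1.        ]] [[ 7.2000000e-03 -9.9380000e-01  1.1100000e-01  3.3420980e+02]
 [-9.9980000e-01 -5.2000000e-03  1.7700000e-02 -6.1489600e+01]
 [-1.7000000e-02 -1.1110000e-01 -9.9370000e-01  1.7284755e+03]
 [ 0.0000000e+00  0.0000000e+00  0.0000000e+00  1.0000000e+00]]
```

View pics/scene0.png

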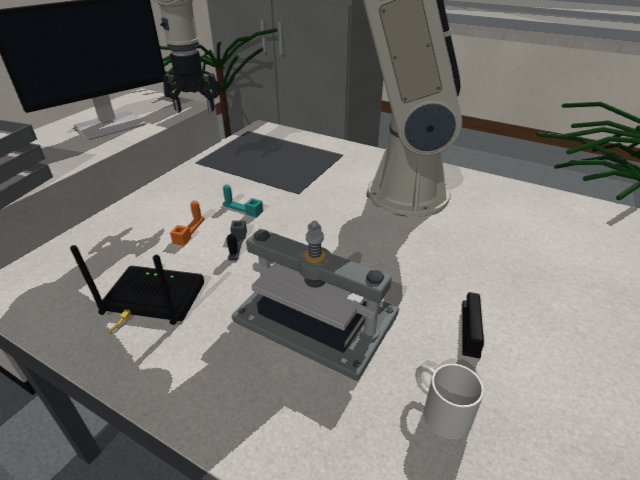

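View pics/top0.png

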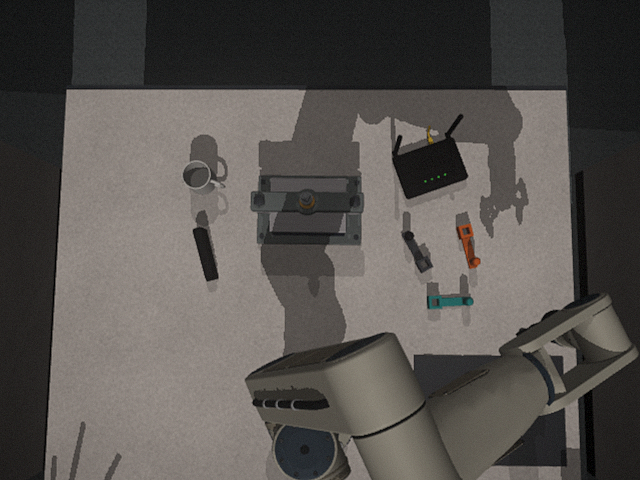

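The top view shows the lookalikes: grey crank (417,250; knob 407,235, boss 425,266), orange (468,246), turquoise (450,301). The grey one fits the description. The spindle is at (307,200), the stapler at (205,253), the mug at (197,175) and the router at (430,165). Next I'll measure and make a close crop.

```bash
cat > h.py <<'E'
import numpy as np, cv2
from rig import sensors, grab_frame, camera_params
from scipy.spatial.transform import Rotation as Ro
def ray(c,uv):
    d=np.linalg.inv(c["camera_matrix"])@np.array([uv[0],uv[1],1.]); T=c["world_from_camera"]
    return T[:3,3],T[:3,:3]@d
def onz(c,uv,z):
    o,d=ray(c,uv); return o+d*(z-o[2])/d[2]
def tri(c1,u1,c2,u2):
    o1,d1=ray(c1,u1);o2,d2=ray(c2,u2)
    A=np.stack([d1,-d2],1); s=np.linalg.lstsq(A,o2-o1,rcond=None)[0]
    p,q=o1+d1*s[0],o2+d2*s[1]; return (p+q)/2,np.linalg.norm(p-q)
def pt(c,d,uv):
    o,r=ray(c,uv); return o+r*d[int(round(uv[1])),int(round(uv[0]))]
E
python3 - <<'E'
from h import *
ct,cs=camera_params("top"),camera_params("scene")
T=np.load("top0.npz");S=np.load("scene0.npz")
for n,u in dict(knob=(407,235),boss=(425,266),spin=(307,198),pl=(258,200),pr=(356,200),mug=(197,175),stap=(205,253),rout=(430,165),ant1=(397,142),ant2=(460,120)).items(): print(n,pt(ct,T["d"],u).round(1))
for n,u in dict(knob=(233,240),boss=(240,228),spin=(315,224),rout=(150,290),ant1=(75,247),ant2=(156,258)).items(): print("s",n,pt(cs,S["d"],u).round(1))
print(tri(ct,(307,198),cs,(315,224)))
a=cv2.resize(T["p"][190:310,370:500,::-1],None,fx=4,fy=4,interpolation=2)
b=cv2.resize(S["p"][170:300,160:290,::-1],None,fx=4,fy=4,interpolation=2)[:480]
b=b[:480]
cv2.imwrite("pics/crop1.png",cv2.resize(np.hstack([a,b]),(800,370)))
E
```

```text
knob [ 504.  -265.8   70.5]
boss [ 421.6 -325.7   -1. ]
spin [577.7   5.9 248.8]
pl [582.8 137.7 182.1]
pr [ 583.1 -119.3  187.2]
mug [684.9 341.9   5.9]
stap [452.  302.5  47.8]
rout [ 709.8 -337.3   39.4]
ant1 [ 745.2 -230.   161.2]
ant2 [ 800.5 -395.3  179.9]
s knob [ 509.8 -263.4   57.9]
s boss [ 437.1 -301.8   34.5]
s spin [587.5  15.6 251.4]
s rout [ 720.9 -331.    34.6]
s ant1 [ 807.1 -388.   193.1]
s ant2 [ 754.1 -228.2  192.8]
(array([577.83640089,   7.80057269, 242.77071589]), np.float64(3.6511480480551954))
```

View pics/crop1.png

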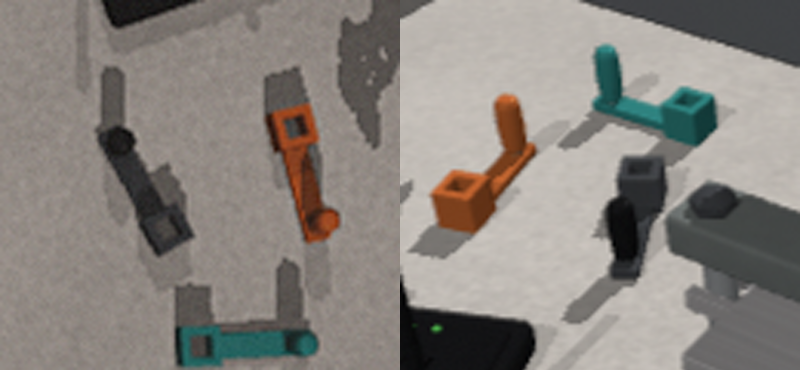

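The crop confirms the grey crank with the black knob: boss hole at about top (424.6,264), knob at about (408.3,235.4). The orange and turquoise ones are decoys. Next, work out the move.

```bash
cat >> h.py <<'E'
def rel(s,pos,rpy):
    "rotvec, shift(m) in tool axes from measured state s to world pose"
    R=Ro.from_euler('xyz',s["tcp_rot"]); G=Ro.from_euler('xyz',rpy)
    return (R.inv()*G).as_rotvec().round(4), (R.inv().apply(np.array(pos)-s["eef_pos"])/1000).round(4)
E
python3 - <<'E'
from h import *
ct,cs=camera_params("top"),camera_params("scene")
b=onz(ct,(424.6,264),36);k=onz(ct,(408.3,235.4),67)
print(b,k,np.linalg.norm((k-b)[:2]),np.arctan2(*(k-b)[1::-1]))
kt,_=tri(ct,(408.3,235.4),cs,(160+622/3.08,170+205/2.85));print(kt,_)
print(tri(ct,(424.6,264),cs,(160+(642-400)/3.08,170+168/2.85)))
s=sensors.sense(); cw=camera_params("wrist")
R=Ro.from_euler('xyz',s["tcp_rot"]).as_matrix(); T=cw["world_from_camera"]
print(cw["camera_matrix"]); print((R.T@T[:3,:3]).round(3), R.T@(T[:3,3]-s["eef_pos"]))
yaw=np.arctan2(*(k-b)[1::-1])
print(rel(s,[b[0],b[1],230],[np.pi,0,yaw]),rel(s,[b[0],b[1],230],[np.pi,0,yaw-np.pi]))
E
```

```text
[ 425.34502158 -319.01357054   36.        ] [ 503.22034977 -269.84675022   67.        ] 92.09746447296492 0.563154710081571
[ 452.2620928  -113.45446673  119.54734142] 309.7517235200026
(array([ 425.29420126, -320.39223509,   17.36866189]), np.float64(3.5531428880978786))
[[392.04236538   0.         322.34020636]
 [  0.         392.04236538 236.25500902]
 [  0.           0.           1.        ]]
[[ 0.001 -0.957 -0.291]
 [ 1.     0.     0.001]
 [-0.001 -0.291  0.957]] [ 7.32421614e+01  1.31108039e-01 -1.42949238e+02]
(array([-1.300e-03, -1.000e-04, -1.163e-01]), array([ 0.2458, -0.1531,  0.0008])) (array([-1.0000e-04,  1.9000e-03,  3.0252e+00]), array([ 0.2458, -0.1531,  0.0008]))
```

The manual's scale: shifts go in shares of 80 cm and turns go in shares of 2 pi rad. Converting my numbers, 0.246 m / 0.8 = 0.3075, -0.153 m / 0.8 = -0.1913, -0.116 rad / 6.2832 = -0.0185.

{"name": "move_arm", "arguments": {"motion": [[0,0,-0.0032,0.0375,-0.0238,0,0.0854],[0,0,-0.008,0.0938,-0.0588,0,0.0854],[0,0,-0.0127,0.1563,-0.0975,0,0.0854],[0,0,-0.0159,0.2188,-0.1363,0,0.0854],[0,0,-0.0185,0.275,-0.1713,0,0.0854],[0,0,-0.0185,0.3075,-0.1913,0,0.0854],[0,0,-0.0185,0.3075,-0.1913,0,0.0854]]}}

```text
clock: 0.98
eef_pos: [426.6, -317.7, 231.1]
tcp_rot: [-3.141, -0.0, 0.566]
contact_force: [-0.5, -0.1, -0.3]
opening: 1.003
grasp_force: 0.0
```

Run:
```python
from h import *
s=sensors.sense(); c=camera_params("wrist"); p,d=grab_frame("wrist")
cv2.imwrite("pics/w1.png",p[:,:,::-1]); np.savez("w1.npz",p=p,d=d,K=c["camera_matrix"],T=c["world_from_camera"])
print(s["eef_pos"],s["tcp_rot"],s["qpos"],s["clock"],s["contact_force"])
```

```text
[ 426.55217841 -317.65846343  231.09835178] [-3.14099194e+00 -5.89653404e-05  5.65711384e-01] [-6.43101108e-01  2.08828684e-01  1.83182514e+00  3.00350764e-04
  1.10147976e+00  3.61847903e-01] 0.975 [-0.51410111 -0.07206742 -0.27800652]
```

View pics/w1.png

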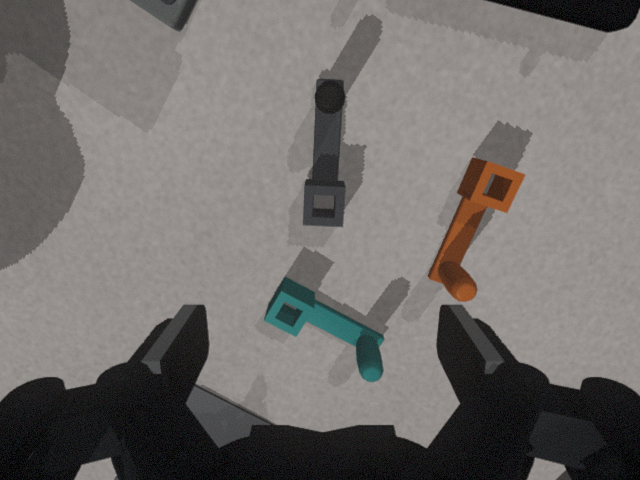

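The wrist view shows the boss top face centred near (324,203), the knob top near (330,97), and the decoys clear of the finger columns (256–392). I'll refine the pose from depth, checked against two-view rays.

Run:
```python
from h import *
W=np.load("w1.npz"); c=dict(camera_matrix=W["K"],world_from_camera=W["T"]); d=W["d"]
v,u=np.mgrid[60:250,280:370]; uu=u.ravel();vv=v.ravel()
P=np.array([pt(c,d,(a,b)) for a,b in zip(uu,vv)])
def face(lo,hi,box):
    m=(P[:,2]>lo)&(P[:,2]<hi)&(uu>=box[0])&(uu<=box[1])&(vv>=box[2])&(vv<=box[3])
    q=P[m]; r=cv2.minAreaRect(q[:,:2].astype(np.float32)); return m.sum(),np.median(q[:,2]),r
b=face(28,44,(295,352,170,235)); k=face(60,75,(310,350,70,120)); a=face(6,14,(310,350,110,175))
print("boss",b);print("knob",k);print("arm",a)
ct=camera_params("top")
print("two-view boss",tri(ct,(424.6,264),c,(324,203)),"knob",tri(ct,(408.3,235.4),c,(330,96)))
B=np.array(b[2][0]);Kn=np.array(k[2][0]);print(np.arctan2(*(Kn-B)[::-1]),np.linalg.norm(Kn-B))
# spindle in top: high points
```

```text
boss (np.int64(1259), np.float64(36.27042707797392), ((425.5505676269531, -319.8026428222656), (36.52214050292969, 36.03916549682617), 29.45475959777832))
knob (np.int64(737), np.float64(66.52711837686996), ((503.656982421875, -275.2293395996094), (22.008403778076172, 21.8914737701416), 32.28150939941406))
arm (np.int64(1679), np.float64(10.338602925540272), ((471.12005615234375, -294.03369140625), (58.877960205078125, 24.006994247436523), 29.511648178100586))
two-view boss (array([ 426.02692462, -320.32917275,   24.44345725]), np.float64(0.8846029073163011)) knob (array([ 506.4022733 , -274.71781908,   29.89589906]), np.float64(1.2608704062402531))
0.5185771281929458 89.9299248987524
```

Scaled: 0.254 m / 0.8 = 0.3175, 0.24 m / 0.8 = 0.3.

{"name": "move_arm", "arguments": {"motion": [[0,0,0,0.0375,-0.0288,-0.025,0.0854],[0,0,0,0.0875,-0.0663,-0.05,0.0854],[0,0,0,0.1438,-0.1088,-0.075,0.0854],[0,0,0,0.2,-0.1525,-0.0863,0.0854],[0,0,0,0.2563,-0.195,-0.0863,0.0854],[0,0,0,0.3,-0.2275,-0.0863,0.0854],[0,0,0,0.3175,-0.2413,-0.0863,0.0854],[0,0,0,0.3175,-0.2413,-0.0863,0.0854]]}}

```text
clock: 2.02
eef_pos: [537.7, -21.0, 300.0]
tcp_rot: [3.142, 0.001, 0.564]
contact_force: [0.8, 0.1, -0.8]
opening: 0.999
grasp_force: 0.0
```

Run:
```python
from h import *
s=sensors.sense(); c=camera_params("wrist"); p,d=grab_frame("wrist")
np.savez("w2.npz",p=p,d=d,K=c["camera_matrix"],T=c["world_from_camera"])
print(s["eef_pos"],s["tcp_rot"],s["clock"])
T=np.linalg.inv(c["world_from_camera"]); q=T[:3,:3]@np.array([580,8,230.])+T[:3,3]; q=c["camera_matrix"]@q; x,y=(q[:2]/q[2]).astype(int); print(x,y)
x0,y0=max(x-75,0),max(y-75,0); print(x0,y0)
cv2.imwrite("pics/w2.png",cv2.resize(p[y0:y0+150,x0:x0+150,::-1],None,fx=4,fy=4,interpolation=cv2.INTER_CUBIC))
```

```text
[537.67226184 -21.03723502 299.99493003] [3.14154284e+00 7.82380850e-04 5.63565788e-01] 2.025
318 159
243 84
```

View pics/w2.png

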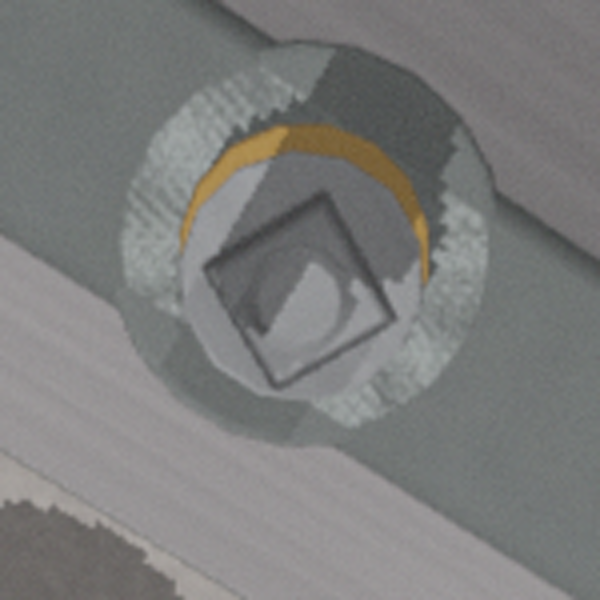

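The square's corners are at crop (323,192), (394,318), (278,387) and (203,266), with the pilot centre at about (300,295).

Run:
```python
from h import *
W=np.load("w2.npz"); c=dict(camera_matrix=W["K"],world_from_camera=W["T"]); d=W["d"]
f=lambda x,y:(243+x/4-.5+.125,84+y/4-.5+.125)
for x,y in [(300,290),(320,300),(285,300),(200,320),(240,360),(360,360),(400,250),(60,200)]: print((x,y),pt(c,d,f(x,y)).round(1))
v,u=np.mgrid[84:234,243:393]; P=np.array([pt(c,d,(a,b)) for a,b in zip(u.ravel(),v.ravel())])
print(np.histogram(P[:,2],np.arange(170,270,4)))
m=P[:,2]>205; zt=np.percentile(P[P[:,2]>200][:,2],99)
top=P[(P[:,2]>zt-2.5)];print("pilot",top.mean(0),len(top),cv2.minEnclosingCircle(top[:,:2].astype(np.float32)))
zs=zt-29
col=P[abs(P[:,2]-zs)<4]; print("collar",zs,np.median(col[:,2]),cv2.minEnclosingCircle(col[:,:2].astype(np.float32)))
C=[onz(c,f(*q),zt-12) for q in [(323,192),(394,318),(278,387),(203,266)]]
C=np.array(C);print(C.round(1),C.mean(0))
for i in range(4):
    e=C[(i+1)%4]-C[i]; print(np.linalg.norm(e[:2]),np.degrees(np.arctan2(e[1],e[0]))%90)
# beam direction
```

```text
(300, 290) [583.3  10.3 252.7]
(320, 300) [583.7   7.7 253.9]
(285, 300) [581.3  11.2 252.8]
(200, 320) [570.   18.6 224.1]
(240, 360) [568.2  11.1 223.6]
(360, 360) [577.3  -2.9 225.1]
(400, 250) [5.927e+02 5.000e-01 2.241e+02]
(60, 200) [567.5  48.7 172.8]
(array([10055,   258,   298,     0,     0,     0,     0,     0,     0,
           0,     0,     1,     3,  1565,    21,    14,    10,    15,
         203,   567,   500,    58,     0,     0]), array([170, 174, 178, 182, 186, 190, 194, 198, 202, 206, 210, 214, 218,
       222, 226, 230, 234, 238, 242, 246, 250, 254, 258, 262, 266]))
pilot [599.66952364  18.15478209 442.85749243] 84 ((599.6694946289062, 18.154781341552734), 9.999999747378752e-05)
collar 413.85749243416495 nan ((0.0, 0.0), 0.0)
[[599.3  17.9 430.9]
 [598.8  16.9 430.9]
 [597.9  17.4 430.9]
 [598.4  18.4 430.9]] [598.6230312   17.65598908 430.85749243]
1.0677062653473655 62.589600092814734
1.0256057254081443 62.99795637030513
1.0652725770399063 63.74514181750564
1.047110015711966 63.13459566195276
  return _methods._mean(a, axis=axis, dtype=dtype,
  ret = ret.dtype.type(ret / rcount)
```

Run:
```python
from h import *
W=np.load("w2.npz"); c=dict(camera_matrix=W["K"],world_from_camera=W["T"]); d=W["d"]
f=lambda x,y:(243+x/4-.375,84+y/4-.375)
v,u=np.mgrid[84:234,243:393]; P=np.array([pt(c,d,(a,b)) for a,b in zip(u.ravel(),v.ravel())])
P=P[(P[:,2]<260)]
fc=lambda q:cv2.minAreaRect(q[:,:2].astype(np.float32))
t=P[P[:,2]>250.5]; print("pilot",np.median(t[:,2]),t.mean(0),fc(t))
q=P[(P[:,2]>236)&(P[:,2]<251)]; print("square",fc(q), np.median(q[:,2]))
co=P[abs(P[:,2]-224)<4]; a=P[P[:,2]>220]; print("collar",np.median(co[:,2]),cv2.minEnclosingCircle(a[:,:2].astype(np.float32)))
for z in (224,244):
    C=np.array([onz(c,f(*q),z) for q in [(323,192),(394,318),(278,387),(203,266)]]); print(z,C.mean(0),[np.linalg.norm((C[(i+1)%4]-C[i])[:2]).round(2) for i in range(4)],[round(np.degrees(np.arctan2((C[(i+1)%4]-C[i])[1],(C[(i+1)%4]-C[i])[0]))%90,1) for i in range(4)])
ct,cs=camera_params("top"),camera_params("scene")
print(tri(ct,(307,198),c,f(300,290)))
```

```text
pilot 253.06150202951716 [582.28108102   9.76930848 253.02042438] ((582.1766967773438, 9.688257217407227), (12.18176555633545, 12.28110408782959), 76.79037475585938)
square ((582.04150390625, 9.61917495727539), (18.142562866210938, 18.041353225708008), 62.936710357666016) 247.40526098109325
collar 224.29196818515763 ((582.1221923828125, 9.703645706176758), 16.90268325805664)
224 [580.58346444   9.05773316 224.        ] [np.float64(19.47), np.float64(18.71), np.float64(19.43), np.float64(19.1)] [np.float64(62.6), np.float64(63.0), np.float64(63.7), np.float64(63.1)]
244 [582.3276185    9.88905484 244.        ] [np.float64(17.69), np.float64(17.0), np.float64(17.65), np.float64(17.35)] [np.float64(62.6), np.float64(63.0), np.float64(63.7), np.float64(63.1)]
(array([581.27312795,   8.09081011, 225.05334857]), np.float64(2.2777187883967946))
```

Scaled: -0.2544 m / 0.8 = -0.318, -0.21 m / 0.8 = -0.2625, 0.049 rad / 6.2832 = 0.0078.

{"name": "move_arm", "arguments": {"motion": [[0,0,0,-0.0375,0.0288,0,0.0854],[0,0,0.0032,-0.0938,0.0713,0.0125,0.0854],[0,0,0.0078,-0.15,0.1138,0.05,0.07],[0,0,0.0078,-0.2063,0.1563,0.1,0.06],[0,0,0.0078,-0.2625,0.1988,0.15,0.06],[0,0,0.0078,-0.3038,0.23,0.2,0.06],[0,0,0.0078,-0.318,0.2409,0.25,0.06],[0,0,0.0078,-0.318,0.2409,0.2688,0.06]]}}

```text
clock: 3.08
eef_pos: [422.1, -320.7, 83.0]
tcp_rot: [-3.138, 0.002, 0.51]
contact_force: [-0.5, 0.2, -0.3]
opening: 0.705
grasp_force: 0.0
```

{"name": "move_arm", "arguments": {"motion": [[0,0,0,0,0,0,0.06],[0,0,0,0,0,0.0188,0.06],[0,0,0,0,0,0.025,0.06],[0,0,0,0,0,0.025,0.06]]}}

```text
clock: 3.58
eef_pos: [425.5, -318.9, 65.4]
tcp_rot: [3.142, 0.0, 0.515]
contact_force: [-0.4, -0.2, -0.3]
opening: 0.703
grasp_force: 0.0
```

Scaled: 0.057 m / 0.8 = 0.0713, 0.045 m / 0.8 = 0.0563.

{"name": "move_arm", "arguments": {"motion": [[0,0,0,0,0.001,0.025,0.06],[0,0,0,0,0.001,0.0563,0.06],[0,0,0,0,0.001,0.0713,0.06],[0,0,0,0,0.001,0.0713,0.06],[0,0,0,0,0.001,0.0713,0.034],[0,0,0,0,0.001,0.0713,0.02],[0,0,0,0,0.001,0.0713,0.02],[0,0,0,0,0.001,0.0713,0.02]], "grip_force": 60}}

```text
clock: 4.58
eef_pos: [426.2, -320.4, 9.3]
tcp_rot: [3.14, -0.001, 0.514]
contact_force: [-0.3, 0.1, 6.8]
opening: 0.411
grasp_force: 60.8
```

Scaled: -0.276 m / 0.8 = -0.345, -0.27 m / 0.8 = -0.3375, -0.42 rad / 6.2832 = -0.0668.

{"name": "move_arm", "arguments": {"motion": [[0,0,0,0,0,-0.025,0.02],[0,0,0,0,0,-0.075,0.02],[0,0,0,0,0,-0.1375,0.02],[0,0,-0.008,0.025,-0.0175,-0.2,0.02],[0,0,-0.0191,0.0688,-0.0488,-0.2625,0.02],[0,0,-0.035,0.1188,-0.0838,-0.3125,0.02],[0,0,-0.0509,0.1688,-0.12,-0.3375,0.02],[0,0,-0.0668,0.2188,-0.155,-0.345,0.02]]}}

```text
clock: 5.58
eef_pos: [518.1, -124.6, 286.5]
tcp_rot: [3.138, -0.001, 0.937]
contact_force: [-0.3, 0.1, -4.3]
opening: 0.412
grasp_force: 60.8
```

Scaled: 0.1478 m / 0.8 = 0.1848, 0.138 m / 0.8 = 0.1725, -0.1655 rad / 6.2832 = -0.0263.

{"name": "move_arm", "arguments": {"motion": [[0,0,-0.008,0.05,-0.01,0,0.02],[0,0,-0.0159,0.1,-0.02,0,0.02],[0,0,-0.0223,0.1438,-0.0288,0,0.02],[0,0,-0.0263,0.1725,-0.0338,0,0.02],[0,0,-0.0263,0.1848,-0.0364,0,0.02],[0,0,-0.0263,0.1848,-0.0364,0,0.02],[0,0,-0.0263,0.1848,-0.0364,0,0.02],[0,0,-0.0263,0.1848,-0.0364,0,0.02]]}}

```text
clock: 6.58
eef_pos: [581.4, 9.2, 284.4]
tcp_rot: [3.142, 0.0, 1.098]
contact_force: [1.2, -0.6, -3.6]
opening: 0.413
grasp_force: 60.7
```

Run:
```python
from h import *
s=sensors.sense(); c=camera_params("wrist"); p,d=grab_frame("wrist")
np.savez("w3.npz",p=p,d=d,K=c["camera_matrix"],T=c["world_from_camera"])
print(s["eef_pos"],s["tcp_rot"],s["clock"],s["contact_force"],s["wrist_torque"])
v,u=np.mgrid[0:480:1,200:440:1]; P=np.array([pt(c,d,(a,b)) for a,b in zip(u.ravel(),v.ravel())])
e=s["eef_pos"]; R=Ro.from_euler('xyz',s["tcp_rot"]); Q=R.inv().apply(P-e)
arm=Q[(Q[:,0]>22)&(Q[:,0]<76)&(abs(Q[:,1])<20)&(Q[:,2]>-10)&(Q[:,2]<12)]
print(len(arm)); print(cv2.minAreaRect(arm[:,:2].astype(np.float32)))
A=np.c_[arm[:,0],arm[:,1],np.ones(len(arm))]; print("plane z(tool)=",np.linalg.lstsq(A,arm[:,2],rcond=None)[0])
kn=Q[(Q[:,0]>70)&(Q[:,0]<110)&(abs(Q[:,1])<20)&(Q[:,2]<-54)&(Q[:,2]>-70)]
print("knob",len(kn),kn.mean(0) if len(kn) else 0, cv2.minAreaRect(kn[:,:2].astype(np.float32)) if len(kn) else 0)
```

```text
[581.39655071   9.2068611  284.36564774] [3.14155638e+00 1.84408762e-04 1.09811171e+00] 6.575 [ 1.19653013 -0.59171008 -3.5890063 ] [-0.1420937   0.08978926 -0.00221729]
9577
((49.0030403137207, -0.8838768005371094), (24.151662826538086, 54.16044235229492), 89.44439697265625)
plane z(tool)= [ 2.96111010e-03  2.75670068e-04 -8.84686040e-01]
knob 6840 [ 88.40122311  -1.30977897 -57.04594927] ((87.73066711425781, -1.3648090362548828), (15.824554443359375, 20.74056053161621), 0.0062651559710502625)
```

Scaled: 0.025 m / 0.8 = 0.0313, 0.023 m / 0.8 = 0.0288.

{"name": "move_arm", "arguments": {"motion": [[0,0,0,0.0009,0.0009,0.0075,0.02],[0,0,0,0.0009,0.0009,0.015,0.02],[0,0,0,0.0009,0.0009,0.0225,0.02],[0,0,0,0.0009,0.0009,0.0288,0.02],[0,0,0,0.0009,0.0009,0.0313,0.02],[0,0,0,0.0009,0.0009,0.0313,0.02]]}}

```text
clock: 7.38
eef_pos: [582.5, 10.4, 259.1]
tcp_rot: [-3.141, 0.0, 1.099]
contact_force: [0.6, 0.3, -2.6]
opening: 0.403
grasp_force: 60.7
```

{"name": "move_arm", "arguments": {"motion": [[0,0,0,-0.0004,0.0004,0.0019,0.02],[0,0,0,-0.0004,0.0004,0.0038,0.02],[0,0,0,-0.0004,0.0004,0.0056,0.02],[0,0,0,-0.0004,0.0004,0.0056,0.02]]}}

```text
clock: 7.88
eef_pos: [582.7, 10.0, 254.6]
tcp_rot: [-3.141, 0.0, 1.099]
contact_force: [-1.1, 0.1, -4.2]
opening: 0.41
grasp_force: 60.7
```

Scaled: 0.004 m / 0.8 = 0.005, 0.003 m / 0.8 = 0.0038.

{"name": "move_arm", "arguments": {"motion": [[0,0,0,0,0,0.0013,0.02],[0,0,0,0,0,0.0025,0.02],[0,0,0,0,0,0.0038,0.02],[0,0,0,0,0,0.005,0.02],[0,0,0,0,0,0.005,0.02]]}}

```text
clock: 8.5
eef_pos: [582.7, 10.0, 250.7]
tcp_rot: [-3.141, 0.0, 1.099]
contact_force: [0.9, 0.3, -3.8]
opening: 0.407
grasp_force: 60.8
```

Scaled: 0.014 m / 0.8 = 0.0175, 0.012 m / 0.8 = 0.015.

{"name": "move_arm", "arguments": {"motion": [[0,0,0,0,0,0.0025,0.02],[0,0,0,0,0,0.005,0.02],[0,0,0,0,0,0.0075,0.02],[0,0,0,0,0,0.01,0.02],[0,0,0,0,0,0.0125,0.02],[0,0,0,0,0,0.015,0.02],[0,0,0,0,0,0.0175,0.02],[0,0,0,0,0,0.0175,0.02]]}}

```text
clock: 9.5
eef_pos: [582.6, 10.0, 236.6]
tcp_rot: [-3.141, 0.0, 1.099]
contact_force: [0.5, 0.5, -3.4]
opening: 0.413
grasp_force: 60.8
```

{"name": "move_arm", "arguments": {"motion": [[0,0,0,0,0,0.0013,0.02],[0,0,0,0,0,0.0025,0.02],[0,0,0,0,0,0.0038,0.02],[0,0,0,0,0,0.0038,0.02]]}}

```text
clock: 10.0
eef_pos: [582.7, 10.0, 233.7]
tcp_rot: [-3.141, 0.0, 1.099]
contact_force: [0.1, 0.7, -3.1]
opening: 0.412
grasp_force: 60.8
```

Scaled: 0.001 m / 0.8 = 0.0013, 0.0005 m / 0.8 = 0.0006.

{"name": "move_arm", "arguments": {"motion": [[0,0,0,0,0,0.0006,0.02],[0,0,0,0,0,0.0013,0.02],[0,0,0,0,0,0.0013,0.02]]}}

```text
clock: 10.38
eef_pos: [582.9, 10.0, 233.3]
tcp_rot: [3.141, -0.0, 1.099]
contact_force: [-1.2, -0.0, 2.6]
opening: 0.41
grasp_force: 61.6
```

Scaled: 0.09 m / 0.8 = 0.1125, 0.065 m / 0.8 = 0.0813.

{"name": "move_arm", "arguments": {"motion": [[0,0,0,0,0,0,0.045],[0,0,0,0,0,0,0.06],[0,0,0,0,0,-0.0063,0.06],[0,0,0,0.0125,0,-0.0138,0.06],[0,0,0,0.0438,0,-0.0138,0.06],[0,0,0,0.0813,0,-0.0138,0.06],[0,0,0,0.1125,0,-0.0138,0.06],[0,0,0,0.1125,0,-0.0138,0.06]]}}

```text
clock: 11.38
eef_pos: [624.5, 92.6, 243.4]
tcp_rot: [-3.141, -0.0, 1.102]
contact_force: [0.7, -0.4, 0.3]
opening: 0.699
grasp_force: 0.0
```

Run:
```python
from h import *
s=sensors.sense(); c=camera_params("wrist"); p,d=grab_frame("wrist")
np.savez("w4.npz",p=p,d=d,K=c["camera_matrix"],T=c["world_from_camera"])
print(s["eef_pos"],s["tcp_rot"],s["clock"],s["contact_force"],s["qpos"])
cv2.imwrite("pics/w4.png",p[:,:,::-1])
```

```text
[624.45867816  92.601721   243.41746241] [-3.14148483e+00 -2.75295021e-04  1.10168252e+00] 11.375 [ 0.71189212 -0.42314687  0.33833264] [1.44686344e-01 3.51939712e-01 1.60685061e+00 3.10212309e-04
 1.18273193e+00 6.13682764e-01]
```

View pics/w4.png

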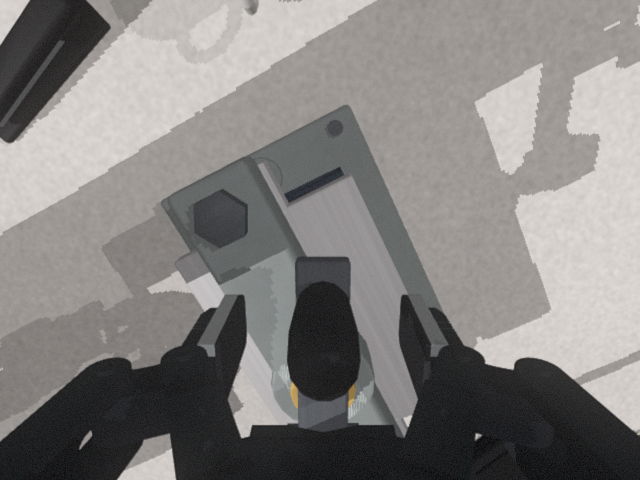

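The knob (centre about 323,340) stands midway between the open fingers, and the crank looks seated. Gripping the knob now.

{"name": "move_arm", "arguments": {"motion": [[0,0,0,0,0,0,0.03],[0,0,0,0,0,0,0.015],[0,0,0,0,0,0,0.015],[0,0,0,0,0,0,0.015]], "grip_force": 30}}

```text
clock: 11.92
eef_pos: [623.5, 89.7, 243.8]
tcp_rot: [3.142, 0.0, 1.099]
contact_force: [-0.2, -0.9, -1.0]
opening: 0.268
grasp_force: 29.8
```

Scaled: -0.09 m / 0.8 = -0.1125, 0.0883 m / 0.8 = 0.1104.

{"name": "move_arm", "arguments": {"motion": [[0,0,0,-0.0021,0.022,0.0008,0.015],[0,0,0,-0.0085,0.043,0.0016,0.015],[0,0,0,-0.019,0.0625,0.0024,0.015],[0,0,0,-0.033,0.0795,0.0031,0.015],[0,0,0,-0.05,0.0935,0.0039,0.015],[0,0,0,-0.0695,0.1039,0.0048,0.015],[0,0,0,-0.0905,0.1104,0.0055,0.015],[0,0,0,-0.1125,0.1125,0.0063,0.015]]}}

```text
clock: 12.92
eef_pos: [663.9, -31.5, 239.8]
tcp_rot: [3.14, -0.002, 1.099]
contact_force: [-3.7, 4.0, 8.7]
opening: 0.272
grasp_force: 33.7
```

Run:
```python
from h import *
s=sensors.sense(); R=Ro.from_euler('xyz',s["tcp_rot"]).inv()
print(s["clock"],s["eef_pos"],R.apply(s["contact_force"]),s["wrist_torque"],s["opening"],s["grasp_force"])
```

```text
12.925 [663.8584246  -31.52302817 239.83388337] [ 1.87249898 -5.08062888 -8.71811819] [ 1.30462623  1.31860878 -0.01213251] 0.27169325326474625 33.74782204627991
```

Scaled: -0.09 m / 0.8 = -0.1125, -0.0883 m / 0.8 = -0.1104.

{"name": "move_arm", "arguments": {"motion": [[0,0,0,-0.022,-0.0021,0.0006,0.015],[0,0,0,-0.043,-0.0085,0.0014,0.015],[0,0,0,-0.0625,-0.019,0.0021,0.015],[0,0,0,-0.0795,-0.033,0.0029,0.015],[0,0,0,-0.0935,-0.05,0.0038,0.015],[0,0,0,-0.1039,-0.0695,0.0045,0.015],[0,0,0,-0.1104,-0.0905,0.0053,0.015],[0,0,0,-0.1125,-0.1125,0.006,0.015]]}}

```text
clock: 13.92
eef_pos: [543.7, -73.2, 235.7]
tcp_rot: [3.134, 0.001, 1.099]
contact_force: [-1.1, -8.3, 8.1]
opening: 0.275
grasp_force: 30.9
```

Scaled: -0.09 m / 0.8 = -0.1125, -0.0883 m / 0.8 = -0.1104.

{"name": "move_arm", "arguments": {"motion": [[0,0,0,0.0021,-0.022,0.0008,0.015],[0,0,0,0.0085,-0.043,0.0016,0.015],[0,0,0,0.019,-0.0625,0.0024,0.015],[0,0,0,0.033,-0.0795,0.0031,0.015],[0,0,0,0.05,-0.0935,0.0039,0.015],[0,0,0,0.0695,-0.1039,0.0048,0.015],[0,0,0,0.0905,-0.1104,0.0055,0.015],[0,0,0,0.1125,-0.1125,0.0063,0.015]]}}

```text
clock: 14.92
eef_pos: [503.0, 50.9, 230.1]
tcp_rot: [3.14, -0.001, 1.099]
contact_force: [-6.1, 0.8, 9.5]
opening: 0.275
grasp_force: 31.3
```

Run:
```python
from h import *
s=sensors.sense(); R=Ro.from_euler('xyz',s["tcp_rot"]).inv()
print(s["clock"],s["eef_pos"],R.apply(s["contact_force"]),s["wrist_torque"],s["opening"],s["grasp_force"])
```

```text
14.925 [502.98160566  50.88498557 230.07221701] [-2.04086972 -5.76857097 -9.5479679 ] [-0.14813148  0.38451674  0.06451496] 0.2751508299158819 31.339479088783264
```

Scaled: 0.09 m / 0.8 = 0.1125, 0.0883 m / 0.8 = 0.1104.

{"name": "move_arm", "arguments": {"motion": [[0,0,0,0.022,0.0021,0.0005,0.015],[0,0,0,0.043,0.0085,0.0011,0.015],[0,0,0,0.0625,0.019,0.0018,0.015],[0,0,0,0.0795,0.033,0.0025,0.015],[0,0,0,0.0935,0.05,0.0034,0.015],[0,0,0,0.1039,0.0695,0.0041,0.015],[0,0,0,0.1104,0.0905,0.0049,0.015],[0,0,0,0.1125,0.1125,0.0056,0.015]]}}

```text
clock: 15.92
eef_pos: [624.1, 89.5, 223.9]
tcp_rot: [-3.14, 0.001, 1.099]
contact_force: [-4.4, -4.8, 3.6]
opening: 0.275
grasp_force: 30.2
```

Run:
```python
from h import *
s=sensors.sense(); R=Ro.from_euler('xyz',s["tcp_rot"]).inv()
print(s["clock"],s["eef_pos"],R.apply(s["contact_force"]),s["wrist_torque"],s["opening"],s["grasp_force"])
c=camera_params("wrist"); p,d=grab_frame("wrist")
np.savez("w5.npz",p=p,d=d)
cv2.imwrite("pics/w5.png",p[:,:,::-1])
for u in [(310,430),(330,440),(322,268),(220,215)]: print(u,pt(c,d,u).round(1))
```

```text
15.925 [624.11338959  89.46794694 223.94369774] [-6.29453159 -1.76604451 -3.62981883] [-0.93927268  1.005859    0.0699829 ] 0.2747501890970067 30.241998732089996
(310, 430) [626.1  99.8 299.5]
(330, 440) [630.   98.3 302.6]
(322, 268) [629.  100.2 211.1]
(220, 215) [592.6 137.1 183.3]
```

View pics/w5.png

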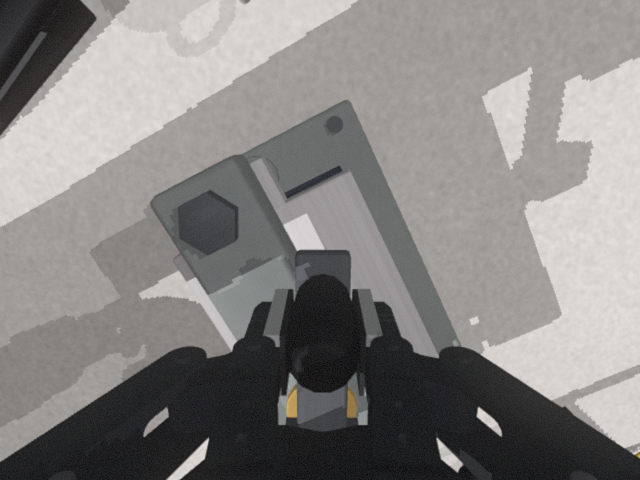

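Scaled: -0.09 m / 0.8 = -0.1125, 0.0883 m / 0.8 = 0.1104.

{"name": "move_arm", "arguments": {"motion": [[0,0,0,-0.0021,0.022,0.0008,0.015],[0,0,0,-0.0085,0.043,0.0016,0.015],[0,0,0,-0.019,0.0625,0.0024,0.015],[0,0,0,-0.033,0.0795,0.0031,0.015],[0,0,0,-0.05,0.0935,0.0039,0.015],[0,0,0,-0.0695,0.1039,0.0048,0.015],[0,0,0,-0.0905,0.1104,0.0055,0.015],[0,0,0,-0.1125,0.1125,0.0063,0.015]]}}

```text
clock: 16.98
eef_pos: [663.9, -30.7, 219.9]
tcp_rot: [-3.141, -0.003, 1.098]
contact_force: [-1.4, 2.0, 7.9]
opening: 0.27
grasp_force: 31.7
```

```bash
cat > st.py <<'E'
from h import *
s=sensors.sense(); R=Ro.from_euler('xyz',s["tcp_rot"]).inv(); C=np.array([582.6,9.9])
r=s["eef_pos"][:2]-C; a=np.arctan2(r[1],r[0]); t=np.array([np.sin(a),-np.cos(a)]); F=s["contact_force"]
print("t",s["clock"],"pos",s["eef_pos"].round(1),"ang",round(np.degrees(1.1-a)%360,1),"r",np.hypot(*r).round(1),"resist",(-F[:2]@t).round(2),"radial",(F[:2]@r/np.hypot(*r)).round(2),"z",F[2].round(2))
E
python3 st.py
```

```text
t 16.975 pos [663.9 -30.7 219.9] ang 89.5 r 90.8 resist 1.15 radial -2.17 z 7.93
```

Scaled: -0.0831 m / 0.8 = -0.1039, -0.0748 m / 0.8 = -0.0935.

{"name": "move_arm", "arguments": {"motion": [[0,0,0,-0.022,-0.0021,0.0006,0.015],[0,0,0,-0.043,-0.0085,0.0014,0.015],[0,0,0,-0.0625,-0.019,0.0021,0.015],[0,0,0,-0.0795,-0.033,0.0029,0.015],[0,0,0,-0.0935,-0.05,0.0036,0.015],[0,0,0,-0.1039,-0.0695,0.0044,0.015]]}}

```text
clock: 17.73
eef_pos: [578.1, -81.4, 217.2]
tcp_rot: [3.136, -0.001, 1.098]
contact_force: [2.4, -7.1, 5.6]
opening: 0.275
grasp_force: 30.8
```

```bash
python3 st.py
```

```text
t 17.725 pos [578.1 -81.4 217.2] ang 155.9 r 91.4 resist 2.72 radial 6.97 z 5.61
```

Scaled: -0.0344 m / 0.8 = -0.043, -0.0064 m / 0.8 = -0.008.

{"name": "move_arm", "arguments": {"motion": [[0,0,0,-0.0038,-0.0104,0.0004,0.015],[0,0,0,-0.0064,-0.0211,0.0008,0.015],[0,0,0,-0.008,-0.032,0.0011,0.015],[0,0,0,-0.0086,-0.043,0.0015,0.015],[0,0,0,-0.0086,-0.043,0.0015,0.015]]}}

```text
clock: 18.35
eef_pos: [542.5, -71.9, 215.6]
tcp_rot: [3.14, 0.001, 1.099]
contact_force: [-4.1, -10.0, 9.4]
opening: 0.274
grasp_force: 30.8
```

```bash
python3 st.py
```

```text
t 18.35 pos [542.5 -71.9 215.6] ang 179.2 r 91.1 resist 0.72 radial 10.74 z 9.38
```

Scaled: -0.0349 m / 0.8 = -0.0436, -0.0004 m / 0.8 = -0.0005.

{"name": "move_arm", "arguments": {"motion": [[0,0,0,-0.0005,-0.0116,0.0003,0.015],[0,0,0,0.0011,-0.0226,0.0005,0.015],[0,0,0,0.0039,-0.0333,0.0009,0.015],[0,0,0,0.0076,-0.0436,0.0013,0.015]]}}

```text
clock: 18.85
eef_pos: [513.8, -50.1, 214.1]
tcp_rot: [3.141, 0.001, 1.099]
contact_force: [-5.5, -6.8, 8.4]
opening: 0.276
grasp_force: 30.7
```

```bash
python3 st.py
```

```text
t 18.85 pos [513.8 -50.1 214.1] ang 201.9 r 91.3 resist 1.5 radial 8.63 z 8.4
```

Scaled: -0.0294 m / 0.8 = -0.0368, 0.008 m / 0.8 = 0.01.

{"name": "move_arm", "arguments": {"motion": [[0,0,0,0.0044,-0.0103,0.0003,0.015],[0,0,0,0.01,-0.0198,0.0006,0.015],[0,0,0,0.0166,-0.0286,0.001,0.015],[0,0,0,0.024,-0.0368,0.0014,0.015]]}}

```text
clock: 19.35
eef_pos: [496.2, -18.8, 212.9]
tcp_rot: [-3.141, 0.0, 1.099]
contact_force: [-5.7, -4.7, 7.2]
opening: 0.272
grasp_force: 30.7
```

```bash
python3 st.py
```

```text
t 19.35 pos [496.2 -18.8 212.9] ang 224.6 r 91.0 resist 2.71 radial 6.87 z 7.21
```

Scaled: 0.0136 m / 0.8 = 0.017, -0.0112 m / 0.8 = -0.014.

{"name": "move_arm", "arguments": {"motion": [[0,0,0,0.0081,-0.0074,0.0004,0.015],[0,0,0,0.017,-0.014,0.0008,0.015]]}}

```text
clock: 19.6
eef_pos: [492.5, -1.3, 212.2]
tcp_rot: [-3.141, -0.0, 1.099]
contact_force: [-5.6, -2.5, 7.4]
opening: 0.273
grasp_force: 30.7
```

```bash
python3 st.py
```

```text
t 19.6 pos [492.5  -1.3 212.2] ang 235.9 r 90.8 resist 1.78 radial 5.83 z 7.42
```

Scaled: 0.0156 m / 0.8 = 0.0195, -0.0083 m / 0.8 = -0.0104.

{"name": "move_arm", "arguments": {"motion": [[0,0,0,0.0095,-0.0056,0.0004,0.015],[0,0,0,0.0195,-0.0104,0.0008,0.015]]}}

```text
clock: 19.85
eef_pos: [492.4, 16.5, 211.6]
tcp_rot: [-3.141, -0.0, 1.099]
contact_force: [-4.5, -1.0, 6.5]
opening: 0.275
grasp_force: 30.7
```

```bash
python3 st.py
```

```text
t 19.85 pos [492.4  16.5 211.6] ang 247.2 r 90.4 resist 1.33 radial 4.41 z 6.46
```

Scaled: 0.0169 m / 0.8 = 0.0211, 0.0083 m / 0.8 = 0.0104.

{"name": "move_arm", "arguments": {"motion": [[0,0,0,0.0104,-0.0038,0.0004,0.015],[0,0,0,0.0211,-0.0064,0.0008,0.015]]}}

```text
clock: 20.1
eef_pos: [495.8, 34.1, 211.1]
tcp_rot: [-3.141, -0.001, 1.099]
contact_force: [-3.4, -1.6, 5.8]
opening: 0.272
grasp_force: 30.6
```

```bash
python3 st.py
```

```text
t 20.1 pos [495.8  34.1 211.1] ang 258.6 r 90.1 resist 2.43 radial 2.85 z 5.84
```

Scaled: 0.0176 m / 0.8 = 0.022, 0.0087 m / 0.8 = 0.0109.

{"name": "move_arm", "arguments": {"motion": [[0,0,0,0.0109,-0.0016,0.0004,0.015],[0,0,0,0.022,-0.0021,0.0008,0.015]]}}

```text
clock: 20.35
eef_pos: [502.5, 50.6, 210.4]
tcp_rot: [3.141, -0.001, 1.099]
contact_force: [-2.6, -0.8, 3.8]
opening: 0.274
grasp_force: 30.6
```

```bash
python3 st.py
```

```text
t 20.35 pos [502.5  50.6 210.4] ang 270.0 r 89.9 resist 1.87 radial 1.95 z 3.84
```

Scaled: 0.0176 m / 0.8 = 0.022, 0.0088 m / 0.8 = 0.011.

{"name": "move_arm", "arguments": {"motion": [[0,0,0,0.011,0.0005,0.0004,0.015],[0,0,0,0.022,0.0021,0.0009,0.015]]}}

```text
clock: 20.6
eef_pos: [512.1, 65.5, 209.7]
tcp_rot: [3.141, -0.001, 1.099]
contact_force: [-0.7, -1.5, 4.3]
opening: 0.274
grasp_force: 30.5
```

```bash
python3 st.py
```

```text
t 20.6 pos [512.1  65.5 209.7] ang 281.3 r 89.8 resist 1.66 radial -0.37 z 4.29
```

Scaled: 0.0169 m / 0.8 = 0.0211, 0.0086 m / 0.8 = 0.0108.

{"name": "move_arm", "arguments": {"motion": [[0,0,0,0.0108,0.0028,0.0004,0.015],[0,0,0,0.0211,0.0064,0.0009,0.015]]}}

```text
clock: 20.85
eef_pos: [524.2, 78.1, 208.9]
tcp_rot: [3.141, 0.0, 1.099]
contact_force: [1.6, -3.5, 3.2]
opening: 0.274
grasp_force: 30.5
```

```bash
python3 st.py
```

```text
t 20.85 pos [524.2  78.1 208.9] ang 292.4 r 89.8 resist 1.07 radial -3.72 z 3.21
```

Scaled: 0.0154 m / 0.8 = 0.0193, 0.0086 m / 0.8 = 0.0108.

{"name": "move_arm", "arguments": {"motion": [[0,0,0,0.0099,0.005,0.0004,0.015],[0,0,0,0.0193,0.0108,0.0009,0.015]]}}

```text
clock: 21.1
eef_pos: [538.5, 87.8, 208.1]
tcp_rot: [3.141, 0.0, 1.099]
contact_force: [0.5, -4.5, 3.7]
opening: 0.274
grasp_force: 30.5
```

```bash
python3 st.py
```

```text
t 21.1 pos [538.5  87.8 208.1] ang 303.5 r 89.6 resist 1.8 radial -4.19 z 3.75
```

Scaled: 0.0134 m / 0.8 = 0.0168, 0.0114 m / 0.8 = 0.0143.

{"name": "move_arm", "arguments": {"motion": [[0,0,0,0.0088,0.0068,0.0004,0.015],[0,0,0,0.0168,0.0143,0.0009,0.015]]}}

```text
clock: 21.35
eef_pos: [554.5, 94.6, 207.4]
tcp_rot: [-3.141, 0.0, 1.099]
contact_force: [-0.6, -3.8, 3.6]
opening: 0.274
grasp_force: 30.5
```

```bash
python3 st.py
```

```text
t 21.35 pos [554.5  94.6 207.4] ang 314.7 r 89.3 resist 1.76 radial -3.44 z 3.62
```

{"name": "move_arm", "arguments": {"motion": [[0,0,0,0.0073,0.0081,0.0004,0.015],[0,0,0,0.0139,0.017,0.0009,0.015]]}}

```text
clock: 21.6
eef_pos: [571.6, 98.1, 206.7]
tcp_rot: [-3.141, 0.001, 1.099]
contact_force: [-2.6, -5.5, 6.1]
opening: 0.272
grasp_force: 30.6
```

```bash
python3 st.py
```

```text
t 21.6 pos [571.6  98.1 206.7] ang 325.9 r 88.9 resist 3.23 radial -5.14 z 6.15
```

Scaled: 0.0077 m / 0.8 = 0.0096, 0.0043 m / 0.8 = 0.0054.

{"name": "move_arm", "arguments": {"motion": [[0,0,0,0.0054,0.0096,0.0004,0.015]]}}

```text
clock: 21.72
eef_pos: [579.9, 98.8, 206.3]
tcp_rot: [-3.14, 0.001, 1.099]
contact_force: [-4.8, -1.7, 6.1]
opening: 0.274
grasp_force: 30.6
```

```bash
python3 st.py
```

```text
t 21.725 pos [579.9  98.8 206.3] ang 331.3 r 88.9 resist 4.9 radial -1.53 z 6.12
```

Scaled: 0.008 m / 0.8 = 0.01, 0.0037 m / 0.8 = 0.0046.

{"name": "move_arm", "arguments": {"motion": [[0,0,0,0.0046,0.01,0.0004,0.015]]}}

```text
clock: 21.85
eef_pos: [588.2, 98.6, 205.9]
tcp_rot: [-3.139, 0.001, 1.099]
contact_force: [-5.8, -0.9, 6.5]
opening: 0.279
grasp_force: 30.7
```

```bash
python3 st.py
```

```text
t 21.85 pos [588.2  98.6 205.9] ang 336.6 r 88.9 resist 5.69 radial -1.26 z 6.48
```

Scaled: 0.0051 m / 0.8 = 0.0064, 0.0018 m / 0.8 = 0.0023.

{"name": "move_arm", "arguments": {"motion": [[0,0,0,0.0023,0.0064,0.0003,0.015]]}}

```text
clock: 21.98
eef_pos: [593.4, 98.0, 205.7]
tcp_rot: [-3.138, 0.001, 1.099]
contact_force: [-6.2, 0.5, 8.1]
opening: 0.272
grasp_force: 30.7
```

```bash
python3 st.py
```

```text
t 21.975 pos [593.4  98.  205.7] ang 340.0 r 88.8 resist 6.18 radial -0.27 z 8.05
```

{"name": "move_arm", "arguments": {"motion": [[0,0,0,0,0,0,0.015],[0,0,0,0,0,0,0.015]]}}

```text
clock: 22.22
eef_pos: [593.5, 98.0, 205.8]
tcp_rot: [-3.139, 0.0, 1.099]
contact_force: [-4.9, -1.3, 7.6]
opening: 0.274
grasp_force: 30.6
```

```bash
python3 st.py
```

```text
t 22.225 pos [593.5  98.  205.8] ang 340.1 r 88.8 resist 4.73 radial -1.9 z 7.58
```

{"name": "move_arm", "arguments": {"motion": [[0,0,0,0,0,0,0.04],[0,0,0,0,0,0,0.055],[0,0,0,0,0,0,0.055],[0,0,0,0,0,-0.025,0.055],[0,0,0,0,0,-0.0625,0.055],[0,0,0,0,0,-0.1125,0.055],[0,0,0,-0.025,0,-0.1625,0.055],[0,0,0,-0.0625,0,-0.1875,0.055]]}}

```text
clock: 23.22
eef_pos: [572.4, 53.0, 358.3]
tcp_rot: [3.139, -0.002, 1.1]
contact_force: [-0.2, 0.1, -0.5]
opening: 0.644
grasp_force: 0.0
```

Scaled: -0.06 m / 0.8 = -0.075, -0.05 m / 0.8 = -0.0625.

{"name": "move_arm", "arguments": {"motion": [[0,0,0,-0.0375,0,0,0.055],[0,0,0,-0.0625,0,0,0.055],[0,0,0,-0.075,0,0,0.055],[0,0,0,-0.075,0,0,0.055]]}}

```text
clock: 23.72
eef_pos: [544.3, -0.7, 355.7]
tcp_rot: [-3.141, -0.0, 1.099]
contact_force: [0.3, -0.8, 0.7]
opening: 0.643
grasp_force: 0.0
```

```bash
python3 st.py
python3 - <<'E'
from h import *
c=camera_params("wrist"); p,d=grab_frame("wrist"); cv2.imwrite("pics/w6.png",p[:,:,::-1])
v,u=np.mgrid[0:480:2,0:640:2]; P=np.array([pt(c,d,(a,b)) for a,b in zip(u.ravel(),v.ravel())])
D=np.hypot(P[:,0]-582.5,P[:,1]-10)
q=P[(D<27)&(P[:,2]>215)&(P[:,2]<230)]; print("boss",len(q),np.median(q[:,2]),cv2.minAreaRect(q[:,:2].astype(np.float32)))
q=P[(D<11)&(P[:,2]>200)&(P[:,2]<300)]; print("hole",np.percentile(q[:,2],[5,50,95]))
q=P[(D>30)&(D<75)&(P[:,2]>190)&(P[:,2]<202)]; print("arm",len(q)); A=np.c_[q[:,:2],np.ones(len(q))]; print(np.linalg.lstsq(A,q[:,2],rcond=None)[0],np.median(q[:,2]))
E
```

```text
t 23.725 pos [544.3  -0.7 355.7] ang 227.5 r 39.7 resist 0.81 radial -0.08 z 0.67
boss 516 222.7022307327115 ((582.08544921875, 10.283019065856934), (35.95402145385742, 36.062042236328125), 2.6531190872192383)
hole [207.13731738 212.35326881 221.81010591]
arm 518
[ 1.80779502e-03 -2.06975582e-02  1.95909482e+02] 195.6995032157107
```

View pics/w6.png

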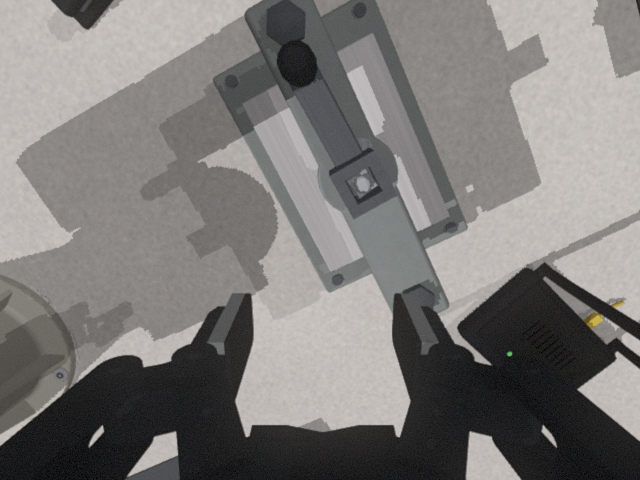

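The crank sits level on the spindle (boss at 363,183; knob at 297,63). The crank's yaw is about 10° off the hand's final angle, so I'll check the square inside the hole for slack or spring-back.

Run:
```python
import cv2
p=cv2.imread("pics/w6.png")[140:230,310:410]
p=cv2.convertScaleAbs(cv2.resize(p,None,fx=6,fy=6,interpolation=cv2.INTER_CUBIC),alpha=1.5,beta=0); cv2.imwrite("pics/c6.png",p)
```

```text
(no output)
```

View pics/c6.png

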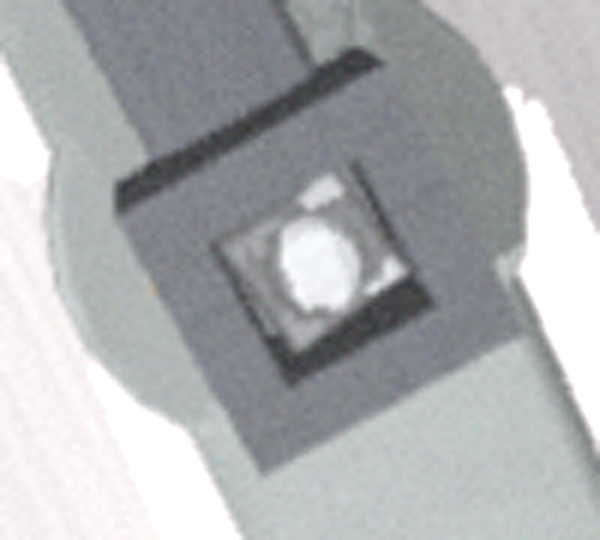

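The square is turned about 7° counter-clockwise relative to the socket, so the drive faces are still loaded. The crank sprang back about 9° on release, so I'll re-grip the knob to verify the remaining load.

Scaled: 0.147 m / 0.8 = 0.1838, 0.03 m / 0.8 = 0.0375.

{"name": "move_arm", "arguments": {"motion": [[0,0,0,0.0438,-0.0063,0,0.055],[0,0,0,0.1,-0.015,0,0.055],[0,0,0,0.1315,-0.0198,0.0125,0.055],[0,0,0,0.1315,-0.0198,0.0375,0.055],[0,0,0,0.1315,-0.0198,0.0875,0.055],[0,0,0,0.1315,-0.0198,0.1438,0.055],[0,0,0,0.1315,-0.0198,0.1838,0.055],[0,0,0,0.1315,-0.0198,0.1838,0.055]]}}

```text
clock: 24.78
eef_pos: [576.5, 100.9, 206.3]
tcp_rot: [-3.137, 0.003, 1.1]
contact_force: [0.7, -0.1, -0.1]
opening: 0.647
grasp_force: 0.0
```

{"name": "move_arm", "arguments": {"motion": [[0,0,0,0,0,0,0.035],[0,0,0,0,0,0,0.015],[0,0,0,0,0,0,0.015],[0,0,0,0,0,0,0.015]], "grip_force": 30}}

```text
clock: 25.28
eef_pos: [578.9, 100.9, 210.3]
tcp_rot: [3.14, -0.002, 1.099]
contact_force: [-0.3, 3.7, 6.0]
opening: 0.271
grasp_force: 30.1
```

```bash
python3 st.py
```

```text
t 25.275 pos [578.9 100.9 210.3] ang 330.7 r 91.1 resist 0.18 radial 3.73 z 6.0
```

Scaled: 0.0041 m / 0.8 = 0.0051, 0.0023 m / 0.8 = 0.0029.

{"name": "move_arm", "arguments": {"motion": [[0,0,0,0.0029,0.0051,0.0001,0.015]]}}

```text
clock: 25.4
eef_pos: [582.5, 101.1, 210.0]
tcp_rot: [-3.141, -0.001, 1.099]
contact_force: [-5.0, 3.3, 8.1]
opening: 0.275
grasp_force: 30.2
```

```bash
python3 st.py
```

```text
t 25.4 pos [582.5 101.1 210. ] ang 333.0 r 91.2 resist 4.98 radial 3.35 z 8.11
```

Scaled: 0.0115 m / 0.8 = 0.0144, 0.0049 m / 0.8 = 0.0061.

{"name": "move_arm", "arguments": {"motion": [[0,0,0,0.0033,0.0071,0.0003,0.015],[0,0,0,0.0061,0.0144,0.0005,0.015]]}}

```text
clock: 25.65
eef_pos: [594.6, 100.4, 209.4]
tcp_rot: [-3.14, -0.0, 1.099]
contact_force: [-6.3, 4.3, 8.5]
opening: 0.274
grasp_force: 30.2
```

```bash
python3 st.py
```

```text
t 25.65 pos [594.6 100.4 209.4] ang 340.6 r 91.3 resist 6.8 radial 3.46 z 8.45
```

{"name": "move_arm", "arguments": {"motion": [[0,0,0,0,0,0,0.03],[0,0,0,0,0,0,0.055],[0,0,0,0,0,0,0.055],[0,0,0,0,0,-0.025,0.055],[0,0,0,0,0,-0.0625,0.055],[0,0,0,0,0,-0.1125,0.055],[0,0,0,-0.025,0,-0.1625,0.055],[0,0,0,-0.0625,0,-0.1875,0.055]]}}

```text
clock: 26.65
eef_pos: [573.2, 55.0, 360.8]
tcp_rot: [3.139, -0.002, 1.1]
contact_force: [0.5, 0.9, -0.8]
opening: 0.646
grasp_force: 0.0
```

Scaled: -0.06 m / 0.8 = -0.075, -0.05 m / 0.8 = -0.0625.

{"name": "move_arm", "arguments": {"motion": [[0,0,0,-0.0375,0,0,0.055],[0,0,0,-0.0625,0,0,0.055],[0,0,0,-0.075,0,0,0.055],[0,0,0,-0.075,0,0,0.055],[0,0,0,-0.075,0,0,0.055]]}}

```text
clock: 27.28
eef_pos: [545.6, 2.2, 358.2]
tcp_rot: [-3.141, -0.0, 1.1]
contact_force: [0.2, 0.2, 1.0]
opening: 0.643
grasp_force: 0.0
```

```bash
python3 st.py
python3 - <<'E'
from h import *
c=camera_params("wrist"); p,d=grab_frame("wrist")
v,u=np.mgrid[0:480:2,0:640:2]; P=np.array([pt(c,d,(a,b)) for a,b in zip(u.ravel(),v.ravel())])
D=np.hypot(P[:,0]-582.5,P[:,1]-10)
q=P[(D<27)&(P[:,2]>215)&(P[:,2]<230)]; print("boss",len(q),np.median(q[:,2]),cv2.minAreaRect(q[:,:2].astype(np.float32)))
E
```

```text
t 27.275 pos [545.6   2.2 358.2] ang 231.3 r 37.8 resist -0.18 radial -0.27 z 1.01
boss 512 222.83349060625642 ((582.0338745117188, 10.414400100708008), (35.905033111572266, 36.05076217651367), 3.072509288787842)
```

```bash
python3 -c "
from rig import order; print(order.sign_off())"
```

```text
the job is handed in; nothing more can be done
None
```

The job is handed in after about 27 s: the crank sits home and level on the spindle, and the plate was wound to about 6.8 N at the knob. On release the crank sprang back about 10°; after the first release (same resting angle) a re-grip still met about 5 N, but the plate force itself and the verdict were not shown.

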